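# Raise a roller support to its tape mark and lock the cam lever one-handed

### The arm

A 7-joint arm with a two-finger parallel gripper is mounted at the origin on the work surface. World frame = base frame: x ahead of the robot, y to its left, z up, the work surface at z = 0. Lengths are in m, angles in rad, forces in N, time in s.
With the tool pointing down it reaches from about 0.4 to 0.85 m from the base axis. Payload 4.5 kg.
Tool frame: the origin (TCP) lies where the fingers leave the gripper's body, on its centre line; the fingertips stand 64 mm ahead of it and the grasp point (between the pads) lies 45 mm ahead of it; z points along the fingers, y is the line along which they close (so a half turn about z gives the same grasp; the last joint's range is limited). The gripper opens to 88 mm and grips with 3 to 60 N. Pads are 18 mm wide; open, the fingers measure 123 mm over their backs; the gripper's body (75 mm by 187 mm) begins 45 mm behind the grasp point.
Start: joints at [-1.242, 0.689, -0.195, 1.565, 0.157, 0.902, -0.215], TCP at [0.182, 0.598, 0.303] pointing down, gripper open.
Joint ranges: [-3.01, 3.01], [-0.46, 2.08], [-1.47, 1.51], [0.13, 2.56], [-1, 4.14], [0.04, 2.09], [-2.66, 2.66]. Speed limits (rad/s): [2.57, 2.57, 3.14, 3.14, 3.14, 3.14, 3.14].

### API

Orientations are given as a unit quaternion [x, y, z, w].
In Python, from plant import r gives the robot as it stands.
- The arm moves only by the tool play_rows, never from a script. Its arguments are lists of equal length, an entry for each row: "translation": the shift along the tool's x, y, z in m, a list of three; "delta_rot": the turn, a rotation vector about the tool's x, y, z in degrees, a list of three; "grip": the opening, from -1 (shut) to 1 (fully open). In form: {"translation": [[x, y, z], ...], "delta_rot": [[rx, ry, rz], ...], "grip": [grip, ...]}. A call has 1 to 20 rows; each row shifts and turns the commanded pose from where the row before left it, along the tool's axes as they then stand; what a row does not reach is not made up. A row lasts 1/8 s, in which the tool goes at most 62.5 mm and 10.7 degrees, less where a joint would pass 70% of its speed; a pose out of reach is approached as far as the arm can. A call with a gripper value outside its range is refused whole. The fingers move at their own pace and stop on an object; "squeeze" is the grip in N (left out, the last holds). Time passes only in rows, so rows that do not move let the fingers close. It gives the time, the measured TCP pose, the force, the opening and the grip force at its end, in the units of the state.
- r.get_state(): the state, without advancing time (a new reading comes with each control period).
- r.snapshot(name): name is "scene" or "top"; returns the picture (480x640x3 uint8, blue, green, red); there is no depth.
- r.get_calibration(name): a dict with "intrinsics" (3x3 intrinsics, pixels), "eye" and "rotation" of the camera in the world. Camera axes: x right, y up, looking along -z (the intrinsics and any distortion apply to the point x, -y, -z); pixel columns grow to the right and rows downward; lengths in m; the calibration is good to about 2 mm. A picture is of the moment at which its call begins. get_calibration takes no time and is no camera call.
- r.finish_job(): hands the job in; it is judged then, once.
Trained networks look in the newest picture that a camera, given by its name, has taken for a name from the list of things; names that differ only in an ending like _2 or _b are one class to them, and where a whole thing is asked for, a point or a joint stands for the part that bears it (a point fixed in the world has none). Each returns a list of dicts, best first, with "confidence" (0 to 1); they miss things now and then, are a little off and sometimes report something else, mostly with a low value. They report only what shows in the picture. A call takes as long as a camera call.
- r.look_for(camera, target): "point" ([x, y, z] in m, in world coordinates, good to about 4 mm: the middle of the surface that is visible of it).
- r.silhouettes(camera, target): "pixels" (480x640 bool, what is visible of it).
The state is a dict: "clock": time; "q": joint angles; "qd": joint speeds; "joint_torque": joint torques, N m; "tool_pos": TCP position; "eef_rot": TCP orientation; "contact_force": force on the tool from outside, world axes, zero at the start; "moment": the same for the moment, N m; "opening": opening from 0.0 (shut) to 1.0 (fully open); "finger_force": force on a finger pad.
Only numpy, scipy, OpenCV 4.12 (cv2) and the standard library are available. Lean on these libraries where they do the work, as an engineer would, in place of code of your own. Each camera call takes 0.05 s, during which the arm holds its last target. There are 200 camera calls.

### The job

Set up the column roller support for the next board: take the sliding roller arm by its black lever handle and, with the lever still open, raise it until the top of its collar is level with the lower edge of the black tape on the column. The arm drops if you let go, so keep it at the mark while you swing the lever fully closed. Finish still gripping the lever, with the arm at the mark and the lever closed, without dragging the stand about or disturbing the other things on the bench.

Things in the scene. Friction and masses are not known exactly. Their poses are not given: they have to be found in the camera images.
- stand: Free-standing column roller support, 6 kg: grey steel base plate 240 x 170 x 16 mm (from 80 mm behind to 160 mm ahead of the column along its x, 85 mm to each side) and a bright upright steel column 22 mm in diameter whose black cap ends 292 mm above the bench. Origin on the column's axis at bench height; z up, x along the roller (roughly away from the robot), y to its left.
- rest: Sliding roller arm, about 0.6 kg: aluminium collar 48 mm across, 50 mm tall; on its +x side a grey roller 32 mm thick, 54 to 176 mm from the column axis; on its -x side a fork with the cam lever. Slides only up and down, from its start (bottom) 165 mm up; sinks if let go unlocked. Origin on the column axis at the collar's underside, 46 mm above the bench at the start; axes as the stand's.
- collar_top (a point): Point on the column axis in the plane of the collar's top face, 50 mm above the origin of the roller arm.
- mark_tape: The length mark: one turn of black vinyl tape 15 mm wide round the bright column. Origin on the column axis at the tape's LOWER edge, the height at which the collar's top face must stand. It is only a mark, the collar can pass over it.
- lever (a joint): Cam lever angle, rad: 0 = fully closed (end stop), pointing along the stand's -y; grows as it opens, clockwise seen from above, to 1.45, almost along the stand's -x (towards the robot). Turns about an upright pin carried by the roller arm. Starts between 1.15 and 1.4, takes 2 to 4 N at the handle, stays where put. Below about 0.9 its cam starts to grip the column; closed it locks the arm.
- lever_pivot (a point): The lever's pin: 26 mm from the column axis on its -x side, 25 mm above the collar's underside.
- lever_grip (a point): Middle of the black handle of the lever, 82 mm from the pin and at the pin's height (71 mm above the bench at the start). The handle is a flat bar standing on edge: 12 mm thick, 24 mm tall, from 54 to 109 mm from the pin, free on both sides and above. The line from lever_pivot to lever_grip is the lever's direction.
- tape_measure: Bystander: yellow tape measure 66 x 62 x 36 mm, lying on the bench. Origin at the centre of its underside.
- wax_tin: Bystander: round metal tin 75 mm in diameter, 46 mm tall. Origin at the centre of its underside.
- try_square: Bystander: try square lying flat, wooden stock 22 x 100 x 18 mm, steel blade 130 x 30 mm. Origin at the centre of the stock's underside.

How it is judged:
By the outcome, as a careful person would: the job done as asked, in the order asked, and still so for the second after the job is handed in, while the arm keeps its last pose, push and grip.
It also fails if it takes over 34 s, if anything falls off the work surface, if the arm or the gripper's body presses on something with over 40 N, if the wrist force passes 120 N, or if a joint passes its speed limit or range.

## Working session

There is one attempt and no reset: what is moved stays moved. The work goes in short steps, Python scripts to look and compute and a tool call to move; the robot and the scene stay as the last step left them, time stands still between calls to the robot, and variables do not carry over. Pictures are saved under pics/ and viewed, at most 10 in all, crops included, and the job is handed in when it is done.

Besides the shell and the picture viewer there is one more tool, called after ">>>" by a JSON object that holds its "api" and its "payload", one argument or row to a line. play_rows: Moves the arm, as the interface text tells. Its arguments: {"type":"object","properties":{"translation":{"type":"array","items":{"type":"array","items":{"type":"number"}}},"delta_rot":{"type":"array","items":{"type":"array","items":{"type":"number"}}},"grip":{"type":"array","items":{"type":"number"}},"squeeze":{"type":"number"}},"required":["translation","delta_rot","grip"]}

```bash
mkdir -p pics; ls
cat > h.py <<'E'
import numpy as np, cv2
from plant import r
def P(cam,pts):
    c=r.get_calibration(cam);K=np.array(c["intrinsics"]);R=np.array(c["rotation"]);e=np.array(c["eye"])
    p=(np.atleast_2d(pts)-e)@R; p=p*[1,-1,-1]; u=p@K.T; return u[:,:2]/u[:,2:]
def ray(cam,uv):
    c=r.get_calibration(cam);K=np.array(c["intrinsics"]);R=np.array(c["rotation"]);e=np.array(c["eye"])
    d=np.linalg.inv(K)@[uv[0],uv[1],1]; d=R@(d*[1,-1,-1]); return e,d/np.linalg.norm(d)
def tri(a,b):
    A=np.zeros((3,3));v=np.zeros(3)
    for e,d in (a,b):
        M=np.eye(3)-np.outer(d,d);A+=M;v+=M@e
    return np.linalg.solve(A,v)
E
python3 - <<'E'
from h import *
print({k:np.round(v,3).tolist() for k,v in r.get_state().items()})
for c in("scene","top"):
    im=r.snapshot(c);cv2.imwrite(f"pics/{c}0.png",im)
    k=r.get_calibration(c);print(c,{a:np.round(b,3).tolist() for a,b in k.items()})
    for t in("stand","rest","mark_tape","lever","lever_grip","lever_pivot","collar_top","tape_measure","wax_tin","try_square"):
        print(t,[(np.round(d["point"],3).tolist(),round(d["confidence"],2),P(c,d["point"]).round().tolist()) for d in r.look_for(c,t)[:2]])
E
```

```text
pics
{'clock': 0.0, 'q': [-1.242, 0.69, -0.194, 1.566, 0.157, 0.902, -0.215], 'qd': [0.002, -0.0, 0.001, -0.0, 0.0, 0.001, -0.001], 'joint_torque': [-0.0, -52.756, -1.267, -15.343, -0.053, 0.007, 0.0], 'tool_pos': [0.181, 0.598, 0.302], 'eef_rot': [0.147, 0.989, -0.001, -0.0], 'contact_force': [-0.539, -0.744, -0.349], 'moment': [0.007, -0.015, 0.007], 'finger_force': 0.0, 'opening': 1.001}
scene {'intrinsics': [[580.232, 0.0, 317.023], [0.0, 580.232, 242.515], [0.0, 0.0, 1.0]], 'eye': [1.218, 0.131, 1.107], 'rotation': [0.207, 0.256, 0.719, 0.612]}Traceback (most recent call last):
  File "<stdin>", line 7, in <module>
  File "h.py", line 5, in P
    p=(np.atleast_2d(pts)-e)@R; p=p*[1,-1,-1]; u=p@K.T; return u[:,:2]/u[:,2:]
      ~~~~~~~~~~~~~~~~~~~~~~^~
ValueError: matmul: Input operand 1 has a mismatch in its core dimension 0, with gufunc signature (n?,k),(k,m?)->(n?,m?) (size 4 is different from 3)
```

```bash
sed -i 's/R=np.array(c\["rotation"\])/R=Rot.from_quat(c["rotation"]).as_matrix()/; 1a from scipy.spatial.transform import Rotation as Rot' h.py
python3 - <<'E'
from h import *
for c in("scene","top"):
    im=r.snapshot(c);cv2.imwrite(f"pics/{c}0.png",im)
    k=r.get_calibration(c);print(c,{a:np.round(b,3).tolist() for a,b in k.items()})
    for t in("stand","rest","mark_tape","lever","lever_grip","lever_pivot","collar_top","tape_measure","wax_tin","try_square"):
        print(t,[(np.round(d["point"],3).tolist(),round(d["confidence"],2),P(c,d["point"]).round().tolist()) for d in r.look_for(c,t)[:2]])
E
```

```text
scene {'intrinsics': [[580.232, 0.0, 317.023], [0.0, 580.232, 242.515], [0.0, 0.0, 1.0]], 'eye': [1.218, 0.131, 1.107], 'rotation': [0.207, 0.256, 0.719, 0.612]}
stand [([0.663, 0.073, 0.011], 0.8, [[342.0, 361.0]])]
rest [([0.636, -0.351, 0.034], 0.67, [[149.0, 317.0]]), ([0.69, 0.082, 0.097], 0.64, [[345.0, 353.0]])]
mark_tape [([0.628, 0.071, 0.185], 0.58, [[345.0, 301.0]])]
lever [([0.53, 0.037, 0.082], 0.46, [[334.0, 287.0]])]
lever_grip [([0.524, 0.035, 0.081], 0.68, [[334.0, 285.0]])]
lever_pivot [([0.688, 0.086, 0.093], 0.92, [[348.0, 354.0]])]
collar_top [([0.686, 0.082, 0.093], 0.68, [[345.0, 353.0]]), ([0.533, 0.039, 0.085], 0.17, [[335.0, 288.0]])]
tape_measure [([0.635, -0.354, 0.037], 0.77, [[147.0, 315.0]])]
wax_tin [([0.586, 0.341, 0.044], 0.77, [[476.0, 339.0]])]
try_square [([0.367, -0.385, 0.005], 0.55, [[176.0, 229.0]])]
top {'intrinsics': [[441.7, 0.0, 327.966], [0.0, 441.7, 247.715], [0.0, 0.0, 1.0]], 'eye': [0.373, -0.006, 1.103], 'rotation': [-0.023, 0.033, 0.716, -0.697]}
stand [([0.645, 0.064, 0.019], 0.97, [[291.0, 174.0]])]
rest [([0.671, 0.071, 0.097], 0.68, [[285.0, 155.0]])]
mark_tape []
lever [([0.533, 0.038, 0.078], 0.47, [[301.0, 215.0]])]
lever_grip [([0.53, 0.039, 0.076], 0.66, [[301.0, 216.0]])]
lever_pivot [([0.671, 0.077, 0.095], 0.74, [[283.0, 155.0]])]
collar_top [([0.669, 0.077, 0.093], 0.96, [[283.0, 156.0]])]
tape_measure [([0.614, -0.353, 0.034], 0.86, [[460.0, 181.0]])]
wax_tin [([0.575, 0.336, 0.044], 0.85, [[178.0, 203.0]])]
try_square [([0.373, -0.38, 0.012], 0.69, [[473.0, 279.0]])]
```

View pics/scene0.png

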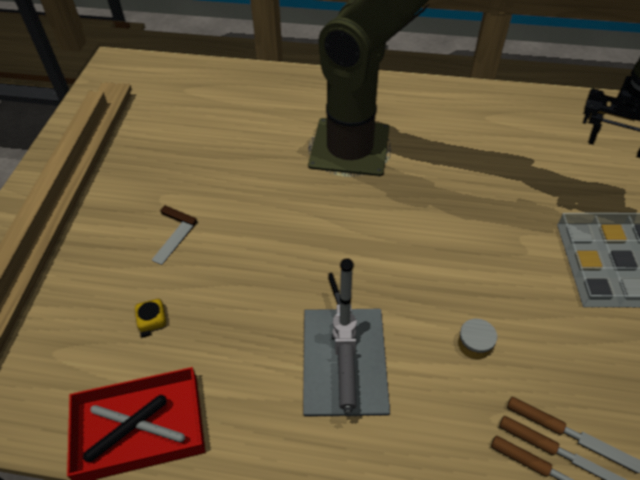

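View pics/top0.png

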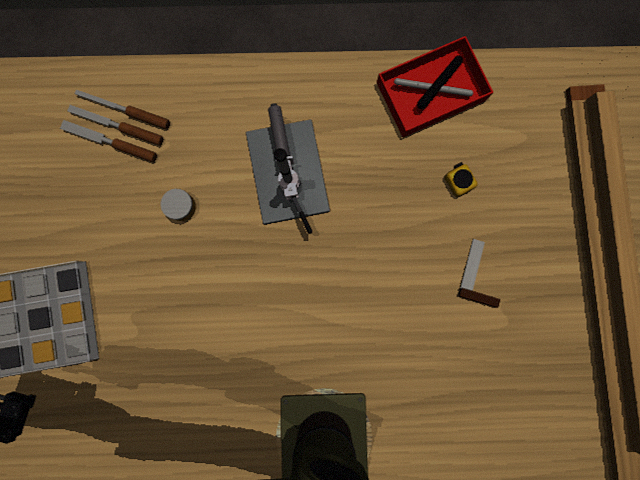

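Run:
```python
from h import *
s=cv2.imread("pics/scene0.png")[250:420,295:395];t=cv2.imread("pics/top0.png")[95:245,240:340]
a=cv2.resize(s,None,fx=3.5,fy=3.5,interpolation=cv2.INTER_CUBIC);b=cv2.resize(t,None,fx=3.5,fy=3.5,interpolation=cv2.INTER_CUBIC)
b=cv2.copyMakeBorder(b,0,a.shape[0]-b.shape[0],0,0,0)
cv2.imwrite("pics/crop0.png",np.hstack([a,b]))
c=cv2.imread("pics/scene0.png")[255:355,315:375]
cv2.imwrite("pics/crop1.png",cv2.convertScaleAbs(cv2.resize(c,None,fx=6,fy=6,interpolation=cv2.INTER_CUBIC),alpha=1.7,beta=20))
```

```text
(no output)
```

View pics/crop0.png

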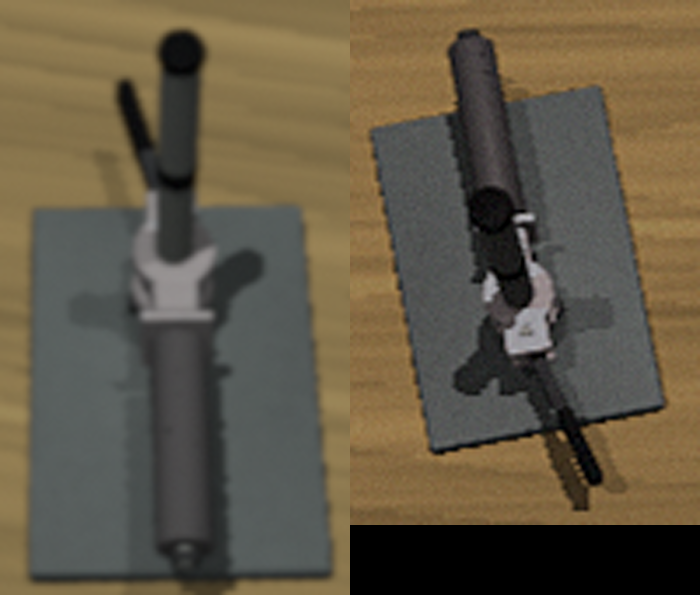

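View pics/crop1.png

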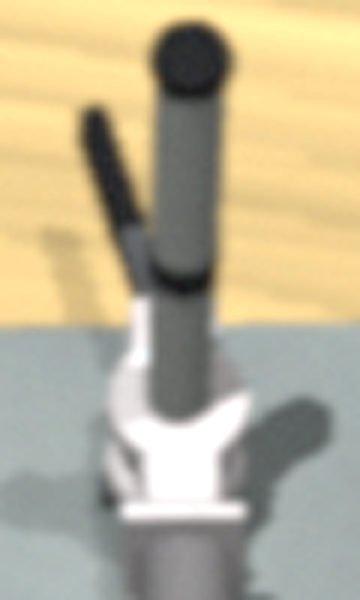

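```bash
cat > fit.py <<'E'
from h import *
from scipy.optimize import least_squares
# scene corners / top corners (top face z=.016), stand frame: (+x far from robot)
cs=lambda u,v:(295+u/3.5-.36,250+v/3.5-.36); ct=lambda u,v:(240+(u-350)/3.5-.36,95+v/3.5-.36)
obs=[("scene",(-.08,-.085,.016),cs(33,209)),("scene",(-.08,.085,.016),cs(300,208)),("scene",(.16,.085,.016),cs(331,569)),("scene",(.16,-.085,.016),cs(30,572)),
("top",(.16,.085,.016),ct(371,128)),("top",(.16,-.085,.016),ct(601,87)),("top",(-.08,-.085,.016),ct(664,404)),("top",(-.08,.085,.016),ct(431,447)),
("scene",(0,0,.292),cs(182,52)),("top",(0,0,.292),ct(491,209))]
def W(p,q): 
    c,s=np.cos(p[2]),np.sin(p[2]); q=np.asarray(q); return np.array([p[0]+c*q[0]-s*q[1],p[1]+s*q[0]+c*q[1],q[2]])
f=lambda p:np.concatenate([P(c,W(p,q))[0]-o for c,q,o in obs])
if __name__=="__main__":
    s=least_squares(f,[.63,.07,.1],loss="soft_l1",f_scale=1);p=s.x
    print(p.round(4));print(f(p).reshape(-1,2).round(1).tolist())
    for cam in("scene","top"):
        g=cv2.cvtColor(cv2.imread(f"pics/{cam}0.png"),cv2.COLOR_BGR2GRAY).astype(float)
        e=np.array(r.get_calibration(cam)["eye"]);a=np.array([p[0],p[1],0]);n=(e-a);n[2]=0;n/=np.linalg.norm(n)
        out=[]
        for z in np.arange(.085,.295,.003):
            q=[a+n*.011*k+[0,0,z] for k in(1,)]
            uv=P(cam,q)[0]; out.append((round(z*1000),int(cv2.getRectSubPix(g.astype(np.float32),(3,1),uv.astype(np.float32)).mean())))
        print(cam,out)
    for cam,uv in(("scene",cs(122,85)),("top",ct(597,480))):
        pass
    # lever: end tip midpoints & handle start
    print("tip",tri(ray("scene",cs(124,84)),ray("top",ct(597,482))),"start",tri(ray("scene",cs(145,148)),ray("top",ct(562,411))))
    for L in(1.15,1.2,1.25,1.3,1.35,1.4):
        # lever dir in stand frame: angle 0 = -y, opening towards -x
        d=np.array([-np.sin(L),-np.cos(L),0])
        print(L,[P(c,W(p,np.array([-.026,0,.083])+d*k))[0].round(1).tolist() for c in("scene","top") for k in(.054,.109)])
    print([x for x in(cs(145,148),cs(124,84),ct(562,411),ct(597,482))])
E
python3 fit.py
```

```text
[0.6167 0.0685 0.1687]
[[-0.9, -1.2], [0.0, -1.7], [-0.0, 0.3], [-1.4, 0.2], [-1.1, -0.8], [-0.5, -1.5], [-0.1, 0.2], [-0.9, 0.9], [-0.7, -2.1], [-1.1, -1.1]]
scene [(85, 147), (88, 145), (91, 138), (94, 122), (97, 95), (100, 68), (103, 55), (106, 49), (109, 49), (112, 50), (115, 49), (118, 49), (121, 49), (124, 49), (127, 50), (130, 50), (133, 49), (136, 49), (139, 49), (142, 49), (145, 49), (148, 50), (151, 50), (154, 50), (157, 50), (160, 50), (163, 49), (166, 47), (169, 44), (172, 37), (175, 25), (178, 10), (181, 5), (184, 9), (187, 21), (190, 35), (193, 45), (196, 50), (199, 50), (202, 50), (205, 49), (208, 49), (211, 50), (214, 50), (217, 49), (220, 49), (223, 49), (226, 50), (229, 50), (232, 50), (235, 49), (238, 49), (241, 50), (244, 50), (247, 49), (250, 49), (253, 49), (256, 50), (259, 50), (262, 49), (265, 49), (268, 49), (271, 49), (274, 48), (277, 42), (280, 30), (283, 14), (286, 7), (289, 11), (292, 15)]
top [(85, 122), (88, 106), (91, 88), (94, 63), (97, 40), (100, 19), (103, 17), (106, 19), (109, 22), (112, 24), (115, 24), (118, 24), (121, 25), (124, 26), (127, 27), (
[... 548 characters left out ...]
 7), (283, 6), (286, 10), (289, 14), (292, 16)]
tip [0.49119537 0.02012583 0.07324458] start [0.53920981 0.04133594 0.07769065]
1.15 [[331.9, 292.8], [321.1, 273.5], [302.9, 208.7], [316.4, 227.9]]
1.2 [[333.1, 292.4], [323.4, 272.7], [301.9, 209.4], [314.5, 229.2]]
1.25 [[334.3, 292.0], [325.8, 272.0], [300.9, 210.0], [312.5, 230.4]]
1.3 [[335.5, 291.7], [328.2, 271.3], [299.9, 210.5], [310.4, 231.5]]
1.35 [[336.7, 291.4], [330.6, 270.8], [298.8, 211.0], [308.3, 232.5]]
1.4 [[338.0, 291.2], [333.0, 270.4], [297.8, 211.4], [306.1, 233.3]]
[(336.06857142857143, 291.92571428571426), (330.06857142857143, 273.64), (300.21142857142854, 212.06857142857143), (310.21142857142854, 232.3542857142857)]
```

```bash
cat > rows.py <<'E'
from h import *
def rows(tp,tyaw,n,s=None):
    """tool-frame rows from measured pose to world tp with tool y-axis at yaw tyaw(deg), pointing down"""
    s=s or r.get_state();R0=Rot.from_quat(s["eef_rot"]);p0=np.array(s["tool_pos"])
    t=np.radians(tyaw);y=np.array([np.cos(t),np.sin(t),0]);z=np.array([0,0,-1.])
    R1=Rot.from_matrix(np.c_[np.cross(y,z),y,z]);w=(R0.inv()*R1).as_rotvec()
    for i in range(n):
        R=R0*Rot.from_rotvec(w*i/n);print((R.inv().apply((np.array(tp)-p0)/n)*1000).round(1).tolist())
    print("rot/row",np.degrees(w/n).round(2), "yaw y",np.degrees(np.arctan2(*R0.as_matrix()[1::-1,1])).round(1),p0.round(4),s["clock"],s["q"].round(2))
E
python3 -c "
from rows import *
rows((.50,.022,.28),-65.4,14)"
```

```text
[-33.7, -32.8, 1.6]
[-38.8, -26.5, 1.6]
[-42.8, -19.4, 1.6]
[-45.5, -11.8, 1.6]
[-46.9, -3.8, 1.6]
[-46.8, 4.3, 1.6]
[-45.4, 12.3, 1.6]
[-42.6, 19.9, 1.6]
[-38.5, 26.9, 1.6]
[-33.3, 33.2, 1.6]
[-27.1, 38.4, 1.6]
[-20.1, 42.5, 1.6]
[-12.5, 45.3, 1.6]
[-4.6, 46.8, 1.6]
rot/row [ 0.   -0.    9.89] yaw y 73.1 [0.1816 0.5981 0.3027] 1.2 [-1.24  0.69 -0.19  1.57  0.16  0.9  -0.22]
```

>>> {"api": "play_rows", "payload": {
  "translation": [
    [-0.034, -0.033, 0.0016],
    [-0.039, -0.0265, 0.0016],
    [-0.043, -0.0195, 0.0016],
    [-0.0455, -0.012, 0.0016],
    [-0.047, -0.004, 0.0016],
    [-0.047, 0.0045, 0.0016],
    [-0.0455, 0.0125, 0.0016],
    [-0.0425, 0.02, 0.0016],
    [-0.0385, 0.027, 0.0016],
    [-0.0335, 0.033, 0.0016],
    [-0.027, 0.0385, 0.0016],
    [-0.02, 0.0425, 0.0016],
    [-0.0125, 0.0455, 0.0016],
    [-0.0045, 0.047, 0.0016],
    [0, 0, 0]
  ],
  "delta_rot": [
    [0, 0, 9.9],
    [0, 0, 9.9],
    [0, 0, 9.9],
    [0, 0, 9.9],
    [0, 0, 9.9],
    [0, 0, 9.9],
    [0, 0, 9.9],
    [0, 0, 9.9],
    [0, 0, 9.9],
    [0, 0, 9.9],
    [0, 0, 9.9],
    [0, 0, 9.9],
    [0, 0, 9.9],
    [0, 0, 9.9],
    [0, 0, 0]
  ],
  "grip": [1, 1, 1, 1, 1, 1, 1, 1, 1, 1, 1, 1, 1, 1, 1]
}}

```text
clock: 3.08
tool_pos: [0.5022, 0.0167, 0.2806]
eef_rot: [0.978, 0.209, 0.001, 0.002]
contact_force: [-0.4, -0.0, 0.2]
opening: 1.0
finger_force: 0.0
```

```bash
python3 -c "
from rows import *
rows((.5166,.0305,.116),-65.4,1)"
```

```text
[18.5, -7.2, 164.6]
rot/row [ 0.19 -0.08 -0.49] yaw y -65.9 [0.5022 0.0167 0.2806] 3.075 [-0.38  0.6   0.4   1.97 -0.37  0.64 -0.88]
```

>>> {"api": "play_rows", "payload": {
  "translation": [
    [0.006, -0.0025, 0.02],
    [0.0065, -0.0025, 0.03],
    [0.006, -0.0022, 0.03],
    [0, 0, 0.03],
    [0, 0, 0.0275],
    [0, 0, 0.018],
    [0, 0, 0.009],
    [0, 0, 0],
    [0, 0, 0],
    [0, 0, 0],
    [0, 0, 0],
    [0, 0, 0],
    [0, 0, 0]
  ],
  "delta_rot": [
    [0, 0, -0.5],
    [0, 0, 0],
    [0, 0, 0],
    [0, 0, 0],
    [0, 0, 0],
    [0, 0, 0],
    [0, 0, 0],
    [0, 0, 0],
    [0, 0, 0],
    [0, 0, 0],
    [0, 0, 0],
    [0, 0, 0],
    [0, 0, 0]
  ],
  "grip": [1, 1, 1, 1, 1, 1, 1, 1, -0.4, -0.4, -0.4, -0.4, -0.4],
  "squeeze": 10
}}

```text
clock: 4.7
tool_pos: [0.5144, 0.0349, 0.1159]
eef_rot: [0.976, 0.217, 0.0, -0.0]
contact_force: [0.5, 1.2, 0.2]
opening: 0.458
finger_force: 0.0
```

Run:
```python
from rows import *
rows((.5166,.0305,.116),-65.4,1)
a=r.snapshot("scene")[240:370,280:400];b=r.snapshot("top")[140:260,240:360]
f=lambda i:cv2.resize(i,(400,480),interpolation=cv2.INTER_CUBIC)
cv2.imwrite("pics/g1.png",cv2.convertScaleAbs(np.hstack([f(a),f(b)]),alpha=1.5,beta=20))
```

```text
[0.1, 4.9, -0.1]
rot/row [-0.   -0.01  0.41] yaw y -65.0 [0.5144 0.0349 0.1159] 4.7 [-0.26  0.88  0.17  2.03 -0.52  0.27 -0.78]
```

View pics/g1.png

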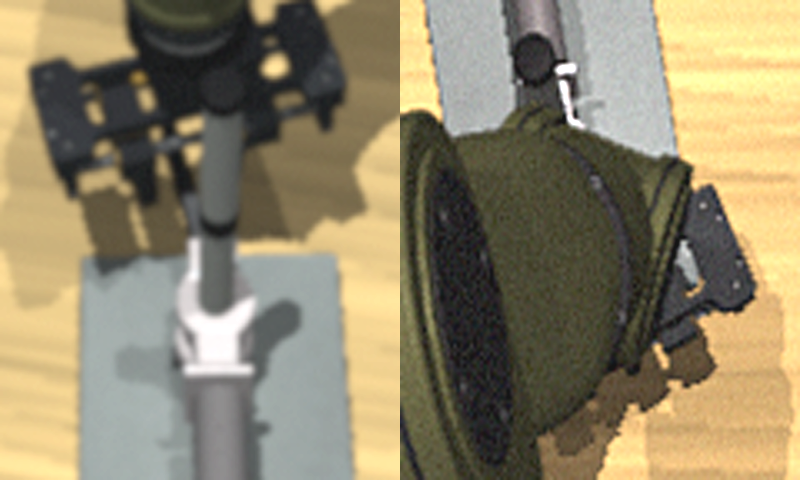

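>>> {"api": "play_rows", "payload": {
  "translation": [
    [0, 0.0045, 0],
    [0, 0, 0],
    [0, 0, 0],
    [0, 0, 0],
    [0, 0, 0],
    [0, 0, 0],
    [0, 0, 0]
  ],
  "delta_rot": [
    [0, 0, 0.4],
    [0, 0, 0],
    [0, 0, 0],
    [0, 0, 0],
    [0, 0, 0],
    [0, 0, 0],
    [0, 0, 0]
  ],
  "grip": [-0.4, -0.6, -0.8, -1, -1, -1, -1],
  "squeeze": 15
}}

```text
clock: 5.68
tool_pos: [0.5163, 0.0306, 0.1158]
eef_rot: [0.977, 0.213, 0.0, 0.0]
contact_force: [0.5, -1.6, -1.0]
opening: 0.132
finger_force: 15.0
```

>>> {"api": "play_rows", "payload": {
  "translation": [
    [0, 0, 0],
    [0, 0, 0],
    [0, 0, -0.003],
    [0, 0, -0.006],
    [0, 0, -0.006],
    [0, 0, -0.003],
    [0, 0, 0]
  ],
  "delta_rot": [
    [0, 0, 0],
    [0, 0, 0],
    [0, 0, 0],
    [0, 0, 0],
    [0, 0, 0],
    [0, 0, 0],
    [0, 0, 0]
  ],
  "grip": [-1, -1, -1, -1, -1, -1, -1],
  "squeeze": 45
}}

```text
clock: 6.55
tool_pos: [0.5163, 0.0306, 0.1342]
eef_rot: [0.977, 0.213, 0.0, 0.0]
contact_force: [1.5, -3.4, -6.3]
opening: 0.129
finger_force: 45.0
```

>>> {"api": "play_rows", "payload": {
  "translation": [
    [0, 0, -0.006],
    [0, 0, -0.01],
    [0, 0, -0.012],
    [0, 0, -0.012],
    [0, 0, -0.01],
    [0, 0, -0.006],
    [0, 0, -0.002],
    [0, 0, 0],
    [0, 0, 0]
  ],
  "delta_rot": [
    [0, 0, 0],
    [0, 0, 0],
    [0, 0, 0],
    [0, 0, 0],
    [0, 0, 0],
    [0, 0, 0],
    [0, 0, 0],
    [0, 0, 0],
    [0, 0, 0]
  ],
  "grip": [-1, -1, -1, -1, -1, -1, -1, -1, -1]
}}

```text
clock: 7.68
tool_pos: [0.5163, 0.0307, 0.1917]
eef_rot: [0.977, 0.213, -0.0, -0.0]
contact_force: [1.2, -3.0, -6.5]
opening: 0.127
finger_force: 45.0
```

```bash
cat > lv.py <<'E'
from h import *
import sys
p=[.6167,.0685,.1687]
im=r.snapshot("scene");s=r.get_state();print(s["clock"],s["tool_pos"].round(4),s["contact_force"].round(1),s["opening"])
g=cv2.cvtColor(im,cv2.COLOR_BGR2GRAY).astype(np.float32)
e=np.array(r.get_calibration("scene")["eye"]);a=np.array([p[0],p[1],0]);n=e-a;n[2]=0;n/=np.linalg.norm(n)
print([(z,int(cv2.getRectSubPix(g,(3,1),P("scene",a+n*.011+[0,0,z/1000])[0].astype(np.float32)).mean())) for z in range(160,204,2)])
c=im[240:360,290:400]
cv2.imwrite(f"pics/{sys.argv[1]}.png",cv2.convertScaleAbs(cv2.resize(c,None,fx=5,fy=5,interpolation=cv2.INTER_CUBIC),alpha=1.6,beta=15))
E
python3 lv.py up1
```

```text
7.725 [0.5163 0.0307 0.1917] [ 1.4 -3.6 -7.2] 0.12997309630065965
[(160, 160), (162, 159), (164, 157), (166, 149), (168, 139), (170, 118), (172, 93), (174, 65), (176, 40), (178, 18), (180, 10), (182, 5), (184, 8), (186, 16), (188, 28), (190, 38), (192, 48), (194, 51), (196, 54), (198, 54), (200, 54), (202, 55)]
```

View pics/up1.png

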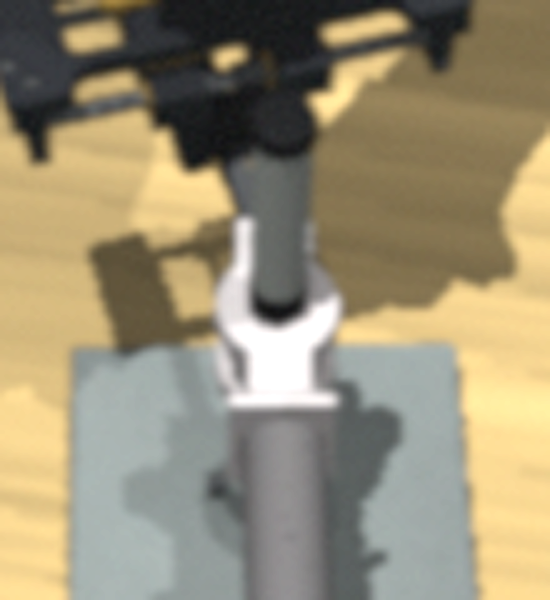

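>>> {"api": "play_rows", "payload": {
  "translation": [
    [0, 0, -0.0015],
    [0, 0, 0],
    [0, 0, 0],
    [0.0003, 0.00715, 0],
    [0.0003, 0.00715, 0],
    [0.0003, 0.00715, 0],
    [0.0003, 0.00715, 0],
    [0, 0, 0],
    [0, 0, 0]
  ],
  "delta_rot": [
    [0, 0, 0],
    [0, 0, 0],
    [0, 0, 0],
    [0, 0, -5],
    [0, 0, -5],
    [0, 0, -5],
    [0, 0, -5],
    [0, 0, 0],
    [0, 0, 0]
  ],
  "grip": [-1, -1, -1, -1, -1, -1, -1, -1, -1]
}}

```text
clock: 8.85
tool_pos: [0.5321, 0.0072, 0.1932]
eef_rot: [0.925, 0.379, -0.0, -0.0]
contact_force: [1.7, -4.4, -7.6]
opening: 0.132
finger_force: 45.0
```

```bash
cat > piv.py <<'E'
from rows import *
s=r.get_state();R=Rot.from_quat(s["eef_rot"]).as_matrix();p=s["tool_pos"]
print("pivot by tool",(p+R[:,0]*.082).round(4),"moment",s["moment"].round(2),"F tool",(R.T@s["contact_force"]).round(1))
v=np.array([.5911,.0641])-p[:2];print("dist",np.hypot(*v).round(4),"dir",np.degrees(np.arctan2(v[1],v[0])).round(1),"tool x",np.degrees(np.arctan2(R[1,0],R[0,0])).round(1),"closed dir 99.7",p.round(4),s["q"].round(2),s["clock"])
E
python3 piv.py
```

```text
pivot by tool [0.5905 0.0647 0.1932] moment [-0.82 -0.2  -0.24] F tool [-1.8  4.3  7.6]
dist 0.082 dir 43.9 tool x 44.5 closed dir 99.7 [0.5321 0.0072 0.1932] [-0.22  0.75  0.21  1.96 -0.31  0.47 -0.58] 8.85
```

>>> {"api": "play_rows", "payload": {
  "translation": [
    [0.0003, 0.00715, 0],
    [0.0003, 0.00715, 0],
    [0.0003, 0.00715, 0],
    [0.0003, 0.00715, 0],
    [0.0003, 0.00715, 0],
    [0.0003, 0.00715, 0],
    [0, 0, 0],
    [0, 0, 0]
  ],
  "delta_rot": [
    [0, 0, -5],
    [0, 0, -5],
    [0, 0, -5],
    [0, 0, -5],
    [0, 0, -5],
    [0, 0, -5],
    [0, 0, 0],
    [0, 0, 0]
  ],
  "grip": [-1, -1, -1, -1, -1, -1, -1, -1]
}}

```text
clock: 9.85
tool_pos: [0.5685, -0.0146, 0.1931]
eef_rot: [0.796, 0.605, -0.001, 0.0]
contact_force: [1.2, -4.6, -8.4]
opening: 0.129
finger_force: 45.0
```

```bash
python3 piv.py
```

```text
pivot by tool [0.5904 0.0644 0.193 ] moment [-1.04 -0.2  -0.07] F tool [-4.1  2.4  8.4]
dist 0.0819 dir 74.0 tool x 74.5 closed dir 99.7 [ 0.5685 -0.0146  0.1931] [-0.1   0.77  0.08  1.84 -0.1   0.53 -0.23] 9.85
```

>>> {"api": "play_rows", "payload": {
  "translation": [
    [0.0003, 0.00715, 0],
    [0.0003, 0.00715, 0],
    [0.0003, 0.00715, 0],
    [0.0003, 0.00715, 0],
    [0, 0, 0],
    [0, 0, 0]
  ],
  "delta_rot": [
    [0, 0, -5],
    [0, 0, -5],
    [0, 0, -5],
    [0, 0, -5],
    [0, 0, 0],
    [0, 0, 0]
  ],
  "grip": [-1, -1, -1, -1, -1, -1]
}}

```text
clock: 10.6
tool_pos: [0.597, -0.0175, 0.1931]
eef_rot: [0.679, 0.734, -0.001, 0.0]
contact_force: [1.3, -6.0, -8.5]
opening: 0.131
finger_force: 45.0
```

```bash
python3 piv.py; python3 lv.py l1
```

```text
pivot by tool [0.5906 0.0642 0.193 ] moment [-1.09 -0.33 -0.03] F tool [-6.   0.9  8.5]
dist 0.0818 dir 94.1 tool x 94.5 closed dir 99.7 [ 0.597  -0.0175  0.1931] [-0.04  0.8  -0.02  1.75  0.02  0.6   0.01] 10.6
10.65 [ 0.597  -0.0175  0.1931] [ 1.4 -4.7 -8.9] 0.13255726431389817
[(160, 163), (162, 162), (164, 161), (166, 157), (168, 150), (170, 133), (172, 112), (174, 84), (176, 56), (178, 28), (180, 16), (182, 7), (184, 10), (186, 18), (188, 29), (190, 39), (192, 49), (194, 53), (196, 56), (198, 57), (200, 57), (202, 57)]
```

View pics/l1.png

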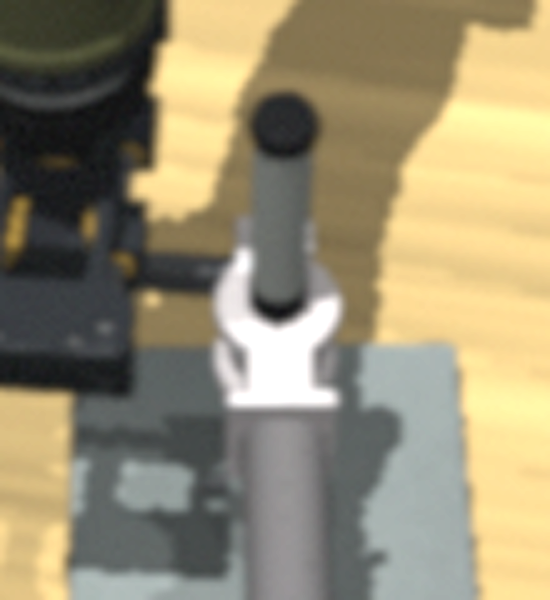

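>>> {"api": "play_rows", "payload": {
  "translation": [
    [0, 0.0029, 0],
    [0, 0.0029, 0],
    [0, 0.0014, 0],
    [0, 0, 0],
    [0, 0, 0]
  ],
  "delta_rot": [
    [0, 0, -2],
    [0, 0, -2],
    [0, 0, -1],
    [0, 0, 0],
    [0, 0, 0]
  ],
  "grip": [-1, -1, -1, -1, -1]
}}

```text
clock: 11.28
tool_pos: [0.6037, -0.0167, 0.1931]
eef_rot: [0.646, 0.763, -0.001, -0.0]
contact_force: [0.0, -6.5, -7.8]
opening: 0.127
finger_force: 45.0
```

```bash
python3 piv.py
```

```text
pivot by tool [0.5902 0.0641 0.193 ] moment [-1.08 -0.01 -0.05] F tool [-6.4 -1.   7.8]
dist 0.0818 dir 98.9 tool x 99.5 closed dir 99.7 [ 0.6037 -0.0167  0.1931] [-0.03  0.8  -0.04  1.73  0.05  0.61  0.07] 11.275
```

>>> {"api": "play_rows", "payload": {
  "translation": [
    [0, 0.0014, 0],
    [0, 0, 0],
    [0, 0, 0]
  ],
  "delta_rot": [
    [0, 0, -1],
    [0, 0, 0],
    [0, 0, 0]
  ],
  "grip": [-1, -1, -1]
}}

```text
clock: 11.65
tool_pos: [0.6048, -0.0166, 0.1931]
eef_rot: [0.64, 0.769, -0.001, -0.001]
contact_force: [0.1, -5.4, -6.8]
opening: 0.132
finger_force: 45.0
```

>>> {"api": "play_rows", "payload": {
  "translation": [
    [0, 0.0014, 0],
    [0, 0, 0],
    [0, 0, 0]
  ],
  "delta_rot": [
    [0, 0, -1],
    [0, 0, 0],
    [0, 0, 0]
  ],
  "grip": [-1, -1, -1]
}}

```text
clock: 12.02
tool_pos: [0.605, -0.0166, 0.193]
eef_rot: [0.633, 0.774, -0.002, -0.002]
contact_force: [-3.4, -4.9, -4.1]
opening: 0.13
finger_force: 45.2
```

```bash
python3 piv.py
```

```text
pivot by tool [0.5888 0.0638 0.193 ] moment [-1.15  0.54 -0.43] F tool [-4.2 -4.3  4.1]
dist 0.0818 dir 99.8 tool x 101.4 closed dir 99.7 [ 0.605  -0.0166  0.193 ] [-0.02  0.81 -0.05  1.72  0.06  0.62  0.09] 12.025
```

>>> {"api": "play_rows", "payload": {
  "translation": [
    [0, 0.0015, 0],
    [0, 0, 0],
    [0, 0, 0]
  ],
  "delta_rot": [
    [0, 0, 0],
    [0, 0, 0],
    [0, 0, 0]
  ],
  "grip": [-1, -1, -1]
}}

```text
clock: 12.4
tool_pos: [0.6052, -0.0165, 0.1929]
eef_rot: [0.633, 0.774, -0.003, -0.003]
contact_force: [-5.6, -5.3, -2.9]
opening: 0.131
finger_force: 45.3
```

```bash
python3 piv.py; python3 lv.py l2
python3 - <<'E'
from h import *
a=cv2.imread("pics/l2.png")
im=r.snapshot("top");p=cv2.imread("pics/top0.png")
d=cv2.phaseCorrelate(*[np.float32(cv2.cvtColor(i,6)[100:150,245:325]) for i in(p,im)]);print("plate shift px",d)
d=cv2.phaseCorrelate(*[np.float32(cv2.cvtColor(i,6)[370:420,298:395]) for i in(cv2.imread("pics/scene0.png"),r.snapshot("scene"))]);print(d)
E
```

```text
pivot by tool [0.589  0.0639 0.1928] moment [-1.16  1.07 -0.33] F tool [-4.1 -6.5  3. ]
dist 0.0818 dir 99.9 tool x 101.4 closed dir 99.7 [ 0.6052 -0.0165  0.1929] [-0.02  0.81 -0.05  1.72  0.06  0.63  0.09] 12.4
12.45 [ 0.6052 -0.0165  0.1929] [-5.6 -5.7 -3.4] 0.1272605480108894
[(160, 166), (162, 165), (164, 163), (166, 157), (168, 148), (170, 130), (172, 107), (174, 79), (176, 52), (178, 25), (180, 14), (182, 7), (184, 11), (186, 18), (188, 29), (190, 39), (192, 50), (194, 53), (196, 56), (198, 57), (200, 57), (202, 57)]
plate shift px ((-1.009674545882433, -0.3482300922316419), 0.17224511623382568)
((0.6755147595097881, 0.13369859958239516), 0.40522087516784666)
```

View pics/l2.png

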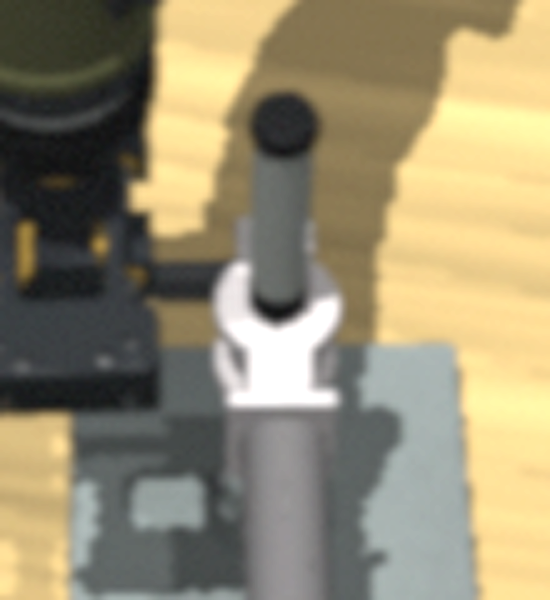

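>>> {"api": "play_rows", "payload": {
  "translation": [
    [0, 0.002, 0],
    [0, 0, 0],
    [0, 0, 0],
    [0, 0, 0]
  ],
  "delta_rot": [
    [0, 0, 0],
    [0, 0, 0],
    [0, 0, 0],
    [0, 0, 0]
  ],
  "grip": [-1, -1, -1, -1]
}}

```text
clock: 13.05
tool_pos: [0.6055, -0.0165, 0.1928]
eef_rot: [0.634, 0.774, -0.005, -0.004]
contact_force: [-9.5, -5.8, 1.0]
opening: 0.132
finger_force: 45.3
```

```bash
python3 piv.py; python3 lv.py l3
```

```text
pivot by tool [0.5894 0.0639 0.1928] moment [-1.23  1.73 -0.42] F tool [ -3.9 -10.4  -0.9]
dist 0.0819 dir 100.1 tool x 101.4 closed dir 99.7 [ 0.6055 -0.0165  0.1928] [-0.02  0.81 -0.05  1.71  0.06  0.63  0.09] 13.05
13.1 [ 0.6055 -0.0165  0.1927] [-9.5 -5.8  0.8] 0.1281761498591756
[(160, 164), (162, 163), (164, 162), (166, 156), (168, 148), (170, 129), (172, 107), (174, 78), (176, 52), (178, 26), (180, 15), (182, 7), (184, 10), (186, 17), (188, 30), (190, 40), (192, 49), (194, 54), (196, 56), (198, 57), (200, 57), (202, 57)]
```

```bash
python3 -c "
from h import *
print(r.finish_job())"
```

```text
the job is handed in; nothing more can be done
None
```

The job is handed in after about 13 s: the roller arm is at the mark (collar top within about 1 mm of the tape's lower edge by my camera measurement), and the lever is closed hard against its stop and still gripped. The stand shows no visible movement; I took no final check picture of the other bench items.

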